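# Call the sharpener and point out the next job

### The arm

A 7-joint arm with a two-finger parallel gripper is mounted at the origin on the work surface. World frame = base frame: x ahead of the robot, y to its left, z up, the work surface at z = 0. Lengths are in m, angles in rad, forces in N, time in s.
With the tool pointing down it reaches from about 0.4 to 0.9 m from the base axis. Payload 5.5 kg.
Tool frame: the origin (TCP) lies between the finger pads, 19 mm behind the fingertips; this is the grasp point; z points along the fingers, y is the line along which they close (so a half turn about z gives the same grasp; the last joint's range is limited). The gripper opens to 85 mm and grips with 20 to 120 N. Pads are 22 mm wide; open, the fingers measure 114 mm over their backs; the gripper's body (76 mm by 85 mm) begins 54 mm behind the grasp point. The pads swing forward as they close: fully open they stand 13 mm farther back than shut.
Start: joints at [-0.968, 0.501, -0.427, 1.55, 0.221, 1.138, -0.21], TCP at [0.217, 0.613, 0.25] pointing down, gripper open.
Joint ranges: [-2.88, 2.88], [-0.31, 2.03], [-1.54, 1.56], [0.2, 2.42], [-1.41, 4.55], [0.19, 2.02], [-2.57, 2.57]. Speed limits (rad/s): [2.57, 2.57, 3.14, 3.14, 3.14, 3.14, 3.14].

### API

Orientations are given as a unit quaternion [w, x, y, z].
In Python, from plant import manip gives the robot as it stands.
- The arm moves only by the tool play_rows, never from a script. Its argument "rows" is a list of rows, each a list of 7 numbers: the closure, from -1 (fully open) to 1 (shut), so that 0 is half open, then the shift along the tool's x, y, z in cm, then the turn, a rotation vector about the tool's x, y, z in degrees. In form: [[claw, x, y, z, wx, wy, wz], ...]. A call has 1 to 20 rows; each row shifts and turns the commanded pose from where the row before left it, along the tool's axes as they then stand; what a row does not reach is not made up. A row lasts 1/8 s, in which the tool goes at most 62.5 mm and 10.7 degrees, less where a joint would pass 70% of its speed; a pose out of reach is approached as far as the arm can. A call with a gripper value outside its range is refused whole. The fingers move at their own pace and stop on an object; "force" is the grip in N (left out, the last holds). Time passes only in rows, so rows that do not move let the fingers close. It gives the time, the measured TCP pose, the force, the opening and the grip force at its end, in the units of the state.
- manip.state(): the state, without advancing time (a new reading comes with each control period).
- manip.capture(name): name is "scene" or "top" or "wrist"; returns the picture (400x640x3 uint8, red, green, blue); there is no depth.
- manip.camera_info(name): a dict with "K" (3x3 intrinsics, pixels), "distortion" ([k1, k2, p1, p2, k3] as OpenCV has them; the pictures are not rectified), "rvec" (rotation vector, rad) and "tvec" (3), from world to camera coordinates, as OpenCV has them. Camera axes: x right, y down, z forward; pixel columns grow to the right and rows downward; lengths in m; the calibration is good to about 2 mm. A picture is of the moment at which its call begins: read the wrist's pose just before it. camera_info takes no time and is no camera call; for the wrist camera it gives the pose at the moment of the call.
- manip.hand_in(): hands the job in; it is judged then, once.
The state is a dict: "clock": time; "qpos": joint angles; "qvel": joint speeds; "tau": joint torques, N m; "tcp_pos": TCP position; "orientation": TCP orientation; "ft_force": force on the tool from outside, world axes, zero at the start; "torque": the same for the moment, N m; "grip_width": opening from 0.0 (shut) to 1.0 (fully open); "gripper_force": force on a finger pad.
Only numpy, scipy, OpenCV 4.12 (cv2) and the standard library are available. Lean on these libraries where they do the work, as an engineer would, in place of code of your own. Each camera call takes 0.05 s, during which the arm holds its last target. There are 200 camera calls.

### The job

Show the sharpener his next job: press the green call button and let it spring back, then point at the blade of the chisel with the red handle for two seconds, then point at the middle of the white grinding wheel for two seconds and finish still pointing at it. To point, hold the fingertips two or three centimetres straight above the thing, fingers down, without touching it; come down to it from well above, so that you never point at another blade or wheel. No chisel, wheel, tin, jar or stone may be touched, picked up or shifted.

Things in the scene. Friction and masses are not known exactly. Their poses are not given: they have to be found in the camera images.
- call (a joint): travel of the green call button in m: 0 up, 0.006 fully down; a spring returns it, fully down takes 5 N. It counts as pressed beyond 0.004. It is pressed straight down
- call_top (a point): centre of the top of the green push button (36 mm in diameter) in its grey housing, which stands by itself on the bench between tray and wheel board; the top is where a finger presses, about 22 mm above the bench
- tray: shallow dark steel tray, 300 x 260 mm, walls 18 mm high, floor 3 mm thick, with a low wooden bar under the blades. Origin: centre of its underside, x along the chisels. Fixed to the bench
- wheel_board: plywood board, 130 x 340 mm, 12 mm thick, three grinding wheels in a row along its y, 108 mm apart, in any order. Origin: centre of its underside. Fixed to the bench
- chisel_red: the chisel with the red handle, 240 mm long, lying in the tray roughly along the tray's x. Origin: centre of its length, on the tray floor under it; +x runs from handle to blade. Handle 110 mm long, 26 mm thick (x -120 to -10 mm, top 26 mm above the origin); brass collar and shank; flat steel blade 90 x 24 mm (x 30 to 120 mm), its upper face 16 mm above the origin. Loose.
- chisel_yellow: the chisel with the yellow handle, 240 mm long, lying in the tray roughly along the tray's x. Origin: centre of its length, on the tray floor under it; +x runs from handle to blade. Handle 110 mm long, 26 mm thick (x -120 to -10 mm, top 26 mm above the origin); brass collar and shank; flat steel blade 90 x 24 mm (x 30 to 120 mm), its upper face 16 mm above the origin. Loose.
- chisel_blue: the chisel with the blue handle, 240 mm long, lying in the tray roughly along the tray's x. Origin: centre of its length, on the tray floor under it; +x runs from handle to blade. Handle 110 mm long, 26 mm thick (x -120 to -10 mm, top 26 mm above the origin); brass collar and shank; flat steel blade 90 x 24 mm (x 30 to 120 mm), its upper face 16 mm above the origin. Loose.
- chisel_red_blade (a point): middle of the upper face of the red-handled chisel's blade (45 mm of blade before and behind it, along the chisel's x; 12 mm to either side); axes as the chisel's, z up
- chisel_yellow_blade (a point): middle of the upper face of the yellow-handled chisel's blade (45 mm of blade before and behind it, along the chisel's x; 12 mm to either side); axes as the chisel's, z up
- chisel_blue_blade (a point): middle of the upper face of the blue-handled chisel's blade (45 mm of blade before and behind it, along the chisel's x; 12 mm to either side); axes as the chisel's, z up
- wheel_white: the white grinding wheel, a loose disc 90 mm in diameter and 20 mm thick lying flat on the wheel board; paper label and small black bore in the middle of its top. Origin: centre of its underside.
- wheel_grey: the dark grey grinding wheel, a loose disc 90 mm in diameter and 20 mm thick lying flat on the wheel board; paper label and small black bore in the middle of its top. Origin: centre of its underside.
- wheel_green: the green grinding wheel, a loose disc 90 mm in diameter and 20 mm thick lying flat on the wheel board; paper label and small black bore in the middle of its top. Origin: centre of its underside.
- wheel_white_top (a point): middle of the top of the white wheel, z up
- wheel_grey_top (a point): middle of the top of the grey wheel, z up
- wheel_green_top (a point): middle of the top of the green wheel, z up
- tin: round steel tin with a brass-coloured lid, 71 mm in diameter, 48 mm high, beyond the work; origin under its centre. Loose bystander
- oil: small amber oil jar with a black cap, 44 mm in diameter, 85 mm high, beyond the work; origin under its centre. Loose bystander
- stone: two-coloured sharpening stone, 50 x 150 x 25 mm, lying beyond the wheel board, long side along its y; origin under its centre. Loose bystander
There are look-alikes about, which are no part of the job. Of the things that look like the part that bears call, the smallest one is meant.

How it is judged:
On the way, in this order (a step that is already met when the one before it is completed fails the run):
1. the green call button is pressed (value of joint call above 0.004 m), for 0.05 s.
2. with the button up again, the tool point stays just above the blade of the red-handled chisel (x of the grasp point in the frame of chisel_red_blade between -0.045 and 0.045 m and y of the grasp point in the frame of chisel_red_blade between -0.02 and 0.02 m and z of the grasp point in the frame of chisel_red_blade below 0.075 m and angle between the grasp point's own z axis and vertical above 2.35 rad and value of joint call below 0.002 m), for 1.6 s.
3. the tool point stays just above the middle of the white wheel (horizontal distance between the grasp point and wheel_white_top below 0.025 m and z of the grasp point in the frame of wheel_white_top below 0.075 m and angle between the grasp point's own z axis and vertical above 2.35 rad), for 1.6 s.
At the end, for the whole second after the job is handed in: The TCP is still within 25 mm sideways of the middle of the white wheel and no more than 75 mm above its top, the tool pointing down to within about 45 degrees; the button is up (under 2 mm), and no chisel, wheel or bystander has moved more than 8 mm (all of step 3 and value of joint call below 0.002 m and not (distance of any of chisel_red, chisel_yellow, chisel_blue, wheel_white, wheel_grey, wheel_green, tin, oil, stone from where it was at the start of the episode above 0.008 m)); the robot touches nothing.
It fails at once if a chisel, wheel or bystander is touched (over 0.3 N) (contact force between any of the fingers, the arm and chisel_red above 0.3 N or contact force between any of the fingers, the arm and chisel_yellow above 0.3 N or contact force between any of the fingers, the arm and chisel_blue above 0.3 N or contact force between any of the fingers, the arm and wheel_white above 0.3 N or contact force between any of the fingers, the arm and wheel_grey above 0.3 N or contact force between any of the fingers, the arm and wheel_green above 0.3 N or contact force between any of the fingers, the arm and tin above 0.3 N or contact force between any of the fingers, the arm and oil above 0.3 N or contact force between any of the fingers, the arm and stone above 0.3 N).
It fails at once if a chisel, wheel or bystander is moved more than 8 mm or lifted (distance of any of chisel_red, chisel_yellow, chisel_blue, wheel_white, wheel_grey, wheel_green, tin, oil, stone from where it was at the start of the episode above 0.008 m).
It fails at once if the tool point comes just above (under 75 mm) a wrong chisel's blade (within 20 mm of its midline) or the middle (within 35 mm) of a wrong wheel ((x of the grasp point in the frame of chisel_yellow_blade between -0.045 and 0.045 m and y of the grasp point in the frame of chisel_yellow_blade between -0.02 and 0.02 m and z of the grasp point in the frame of chisel_yellow_blade below 0.075 m) or (x of the grasp point in the frame of chisel_blue_blade between -0.045 and 0.045 m and y of the grasp point in the frame of chisel_blue_blade between -0.02 and 0.02 m and z of the grasp point in the frame of chisel_blue_blade below 0.075 m) or (horizontal distance between the grasp point and wheel_grey_top below 0.035 m and z of the grasp point in the frame of wheel_grey_top below 0.075 m) or (horizontal distance between the grasp point and wheel_green_top below 0.035 m and z of the grasp point in the frame of wheel_green_top below 0.075 m)).
It also fails if it takes over 53 s, if anything falls off the work surface, if the arm or the gripper's body presses on something with over 40 N, if the wrist force passes 120 N, or if a joint passes its speed limit or range.

## Working session

There is one attempt and no reset: what is moved stays moved. The work goes in short steps, Python scripts to look and compute and a tool call to move; the robot and the scene stay as the last step left them, time stands still between calls to the robot, and variables do not carry over. Pictures are saved under pics/ and viewed, at most 10 in all, crops included, and the job is handed in when it is done.

Besides the shell and the picture viewer there is one more tool, called after ">>>" as a command line: name --pt "numbers of a row" for each row, then --argument value for the rest. play_rows: Moves the arm, as the interface text tells. Its arguments: {"type":"object","properties":{"rows":{"type":"array"},"force":{"type":"number"}},"required":["rows"]}

```bash
mkdir -p pics
python3 - <<'E'
from plant import manip
import cv2,numpy as np
a=manip.capture("scene");b=manip.capture("top")
cv2.imwrite("pics/scene.png",a[:,:,::-1]);cv2.imwrite("pics/top.png",b[:,:,::-1])
for n in("scene","top"):print(n,manip.camera_info(n))
print(manip.state())
E
```

```text
scene {'K': array([[376.01990116,   0.        , 318.75143334],
       [  0.        , 376.01990116, 198.36805776],
       [  0.        ,   0.        ,   1.        ]]), 'distortion': array([0.00380589, 0.        , 0.        , 0.        , 0.        ]), 'rvec': array([ 2.34515585,  0.97212379, -0.33879333]), 'tvec': array([-0.36245821, -0.3044745 ,  1.22684258])}
top {'K': array([[510.51381469,   0.        , 325.39583859],
       [  0.        , 510.51381469, 207.82073265],
       [  0.        ,   0.        ,   1.        ]]), 'distortion': array([-0.078265,  0.      ,  0.      ,  0.      ,  0.      ]), 'rvec': array([ 2.14880084, -2.05325448,  0.21939181]), 'tvec': array([-0.04682691,  0.53209213,  1.12346886])}
{'clock': 0.1, 'qpos': array([-0.96778911,  0.50177718, -0.42683309,  1.5513376 ,  0.22079774,
        1.13834467, -0.2103018 ]), 'qvel': array([-0.00130666, -0.00077961,  0.00046568, -0.00353927,  0.00034486,
       -0.00034106, -0.00029606]), 'tau': array([-1.16137887e-02, -5.70816422e+01, -5.83883509e+00, -2.81748319e+01,
        1.03572261e-02,  5.60400207e-03,  9.08447419e-06]), 'tcp_pos': array([0.21647167, 0.61225298, 0.24905411]), 'orientation': array([-1.88646301e-04,  1.69054516e-01,  9.85606286e-01, -8.85041009e-04]), 'ft_force': array([-0.13990821, -0.15733095,  0.28113784]), 'torque': array([-0.01601081,  0.00234171,  0.00113835]), 'gripper_force': 0.0, 'grip_width': 0.9984565115749667}
```

View pics/top.png

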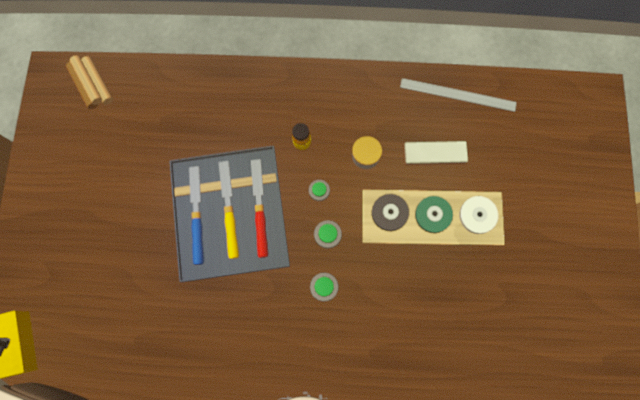

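View pics/scene.png

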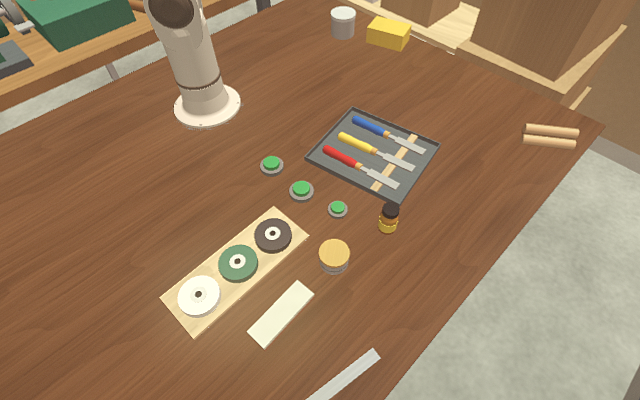

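The top view shows the tray at left with three chisels: blue (196,215), yellow (229,210) and red (260,208). The wheels are grey (390,212), green (434,214) and white (479,215). The call-button candidates are green discs at (319,189), (328,233) and (323,287). The one at (319,189) looks smallest, so I'll measure all three and confirm in a crop.

```bash
cat > h.py <<'E'
import cv2,numpy as np
from plant import manip
def ray(n,px):
    c=manip.camera_info(n);R=cv2.Rodrigues(c["rvec"])[0]
    u=cv2.undistortPoints(np.float64(px).reshape(-1,1,2),c["K"],c["distortion"])[:,0]
    return -R.T@c["tvec"],np.c_[u,np.ones(len(u))]@R
def plane(n,px,z):
    o,d=ray(n,px);return o+d*((z-o[2])/d[:,2])[:,None]
def blobs(n,img,lo,hi,amin=40,amax=3000):
    m=cv2.inRange(cv2.cvtColor(img,cv2.COLOR_RGB2HSV),lo,hi)
    return [c for c in cv2.findContours(m,cv2.RETR_EXTERNAL,cv2.CHAIN_APPROX_NONE)[0] if amin<cv2.contourArea(c)<amax]
E
python3 - <<'E'
from h import *
I={n:cv2.imread(f"pics/{n}.png")[:,:,::-1].copy() for n in("top","scene")}
def cen(c): 
    m=cv2.moments(c);return np.array([m["m10"],m["m01"]])/m["m00"]
cols={"green":((50,140,60),(75,255,255),.022),"wgreen":((70,80,40),(95,255,140),.032),"red":((0,190,120),(5,255,255),.02),"white":((15,0,200),(45,60,255),.032)}
for k,(lo,hi,z) in cols.items():
  for n in I:
    for c in blobs(n,I[n],lo,hi):
        p=plane(n,c.reshape(-1,2),z);q=plane(n,[cen(c)],z)[0]
        (_,s,_)=cv2.minAreaRect(np.float32(p[:,:2]*1000))
        print(k,n,cen(c).round(1),q.round(4),"mm",np.round(s,1))
b=I["top"][160:310,290:360]
cv2.imwrite("pics/crop.png",cv2.resize(np.hstack([b,I["top"][140:290,170:290],I["top"][160:310,360:510]])[:,:,::-1],None,fx=2.3,fy=2.3,interpolation=cv2.INTER_CUBIC))
E
```

```text
green top [323.8 286.2] [ 0.356  -0.0268  0.022 ] mm [39.1 39.3]
green top [327.5 233.1] [ 0.4809 -0.0298  0.022 ] mm [38.3 40.2]
green top [319.  188.9] [ 0.5875 -0.0044  0.022 ] mm [29.9 28.9]
red top [260.7 234.7] [0.4701 0.128  0.02  ] mm [106.9  21.5]
white top [  6.1 396.5] [0.0643 0.6882 0.032 ] mm [15.6 47.6]
white top [434.4 213.1] [ 0.5381 -0.2806  0.032 ] mm [34.1 31. ]
white top [390.4 211.2] [ 0.5381 -0.1761  0.032 ] mm [31.7 30.8]
white top [479. 214.] [ 0.5409 -0.3873  0.032 ] mm [86.6 88.1]
white top [435.9 151.6] [ 0.6917 -0.2846  0.032 ] mm [ 48.  147.8]
white scene [344.9 376.6] [ 0.8749 -0.286   0.032 ] mm [155.  23.]
white scene [279.7 313.4] [ 0.6973 -0.2935  0.032 ] mm [ 50.6 149.5]
white scene [198.7 294.8] [ 0.5437 -0.3898  0.032 ] mm [91.1 88.9]
white scene [237.  260.9] [ 0.5374 -0.2825  0.032 ] mm [35.9 35.5]
white scene [272.  232.9] [ 0.5375 -0.1781  0.032 ] mm [34.2 33.3]
white scene [631.3 227.4] [1.1303 0.4323 0.032 ] mm [55.1 73.1]
white scene [628.  197.7] [1.0926 0.5181 0.032 ] mm [51.9 71.2]
white scene [591.  188.2] [1.0154 0.4844 0.032 ] mm [65.7 51.2]
white scene [381.2 177.6] [0.6126 0.1364 0.032 ] mm [111.2  23. ]
white scene [396.9 160.9] [0.6053 0.2121 0.032 ] mm [111.4  22.7]
white scene [408.5 144.3] [0.5893 0.2848 0.032 ] mm [110.5  22.4]
white scene [211.2 109.7] [ 0.0648 -0.0219  0.032 ] mm [205.9 174. ]
white scene [23.4 25.2] [-0.8784 -0.2481  0.032 ] mm [55.6 43. ]
white scene [342.9  12.3] [-0.0443  0.6898  0.032 ] mm [96.2 93.9]
```

View pics/crop.png

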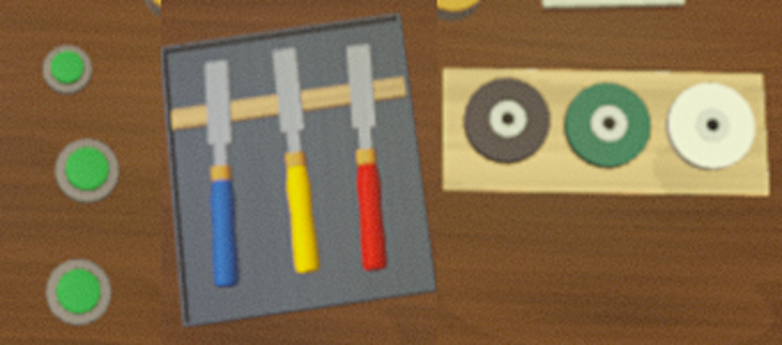

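Run:
```python
from h import *
I={n:cv2.imread(f"pics/{n}.png")[:,:,::-1].copy() for n in("top","scene")}
def cen(c): 
    m=cv2.moments(c);return np.array([m["m10"],m["m01"]])/m["m00"]
def tri(p,q):
    (o,d),(e,f)=ray("top",[p]),ray("scene",[q]);d=d[0];f=f[0]
    s,t=np.linalg.lstsq(np.c_[d,-f],e-o,rcond=None)[0]
    return (o+s*d+e+t*f)/2,np.linalg.norm(o+s*d-e-t*f)
G={}
for n in I:
  G[n]=blobs(n,I[n],(50,90,50),(72,255,255),40,900)
  for c in G[n]:
    p=plane(n,c.reshape(-1,2),.022);print(n,cen(c).round(1),plane(n,[cen(c)],.022)[0].round(4),"eqdiam mm",2000*np.sqrt(cv2.contourArea(np.float32(p[:,:2]))/np.pi))
for c in G["top"]:
  for e in G["scene"]:
    p,err=tri(cen(c),cen(e))
    if err<.01: print("tri",p.round(4),err)
# blades
for n,roi in(("top",(150,205,180,275)),("scene",(130,200,360,435))):
  m=cv2.inRange(cv2.cvtColor(I[n],cv2.COLOR_RGB2HSV),(0,0,140),(179,45,255));k=np.zeros_like(m);r=roi;k[r[0]:r[1],r[2]:r[3]]=m[r[0]:r[1],r[2]:r[3]]
  for c in cv2.findContours(k,cv2.RETR_EXTERNAL,cv2.CHAIN_APPROX_NONE)[0]:
    if cv2.contourArea(c)<60: continue
    p=plane(n,c.reshape(-1,2),.019)*1000;b=cv2.minAreaRect(np.float32(p[:,:2]))
    print("blade",n,cen(c).round(1),np.round(b[0],1),np.round(b[1],1),round(b[2],1),"xmin/max pts",p[p[:,0].argmin(),:2].round(1),p[p[:,0].argmax(),:2].round(1))
  c=[c for c in blobs(n,I[n],(0,150,100),(6,255,255)) if cv2.contourArea(c)>200]
  for c in c: print("redh",n,cen(c).round(1),plane(n,[cen(c)],.016)[0])
print(I["top"][189,319],I["top"][233,328])
```

```text
top [323.8 286.1] [ 0.3562 -0.0268  0.022 ] eqdiam mm 42.881558140378374
top [327.3 232.9] [ 0.4812 -0.0294  0.022 ] eqdiam mm 43.14376290172768
top [318.6 188.7] [ 0.5882 -0.0036  0.022 ] eqdiam mm 32.97001371742495
scene [337.3 206.8] [ 0.5907 -0.0083  0.022 ] eqdiam mm 33.03215336683175
scene [300.9 188. ] [ 0.4813 -0.0318  0.022 ] eqdiam mm 44.8828970097078
scene [270.9 162.7] [ 0.3566 -0.0293  0.022 ] eqdiam mm 45.57987884535274
scene [48.9  7.3] [-0.972  -0.1176  0.022 ] eqdiam mm 184.86355010211767
tri [ 0.3558 -0.0276  0.0204] 0.0019585572372928742
tri [ 0.4809 -0.0302  0.0206] 0.0019569661976982806
tri [ 0.5888 -0.0044  0.0167] 0.0023934458395160818
blade top [194.2 184.8] [585.  299.6] [96.6 25.7] 8.5 xmin/max pts [537.5 297.7] [633.3 297.7]
blade top [225.  180.9] [594.6 224.4] [110.8  25.5] 11.2 xmin/max pts [540.9 219.9] [649.1 224.7]
blade top [256.7 179.4] [601.5 147.7] [111.5  25. ] 8.2 xmin/max pts [546.7 145.2] [657.6 146.3]
redh top [260.8 234.5] [0.47117622 0.12855506 0.016     ]
blade scene [381.2 177.4] [600.2 145.7] [115.9  27.9] 9.1 xmin/max pts [542.9 140.7] [659.3 143. ]
blade scene [397.  160.8] [592.9 222.8] [117.1  28.4] 11.5 xmin/max pts [535.7 213. ] [651.4 222.3]
blade scene [408.3 144.1] [576.2 295.9] [115.9  27.3] 9.1 xmin/max pts [518.6 292.5] [633.2 292.7]
redh scene [339.1 155.8] [0.46985158 0.12619882 0.016     ]
[ 75 178  82] [ 74 177  76]
```

Candidates by pixel: (319,189) has a diameter of about 33–36 mm. (328,233) and (323,287) are both about 43–48 mm. The crop confirms that (319,189) is the smallest, and it matches the 36 mm given.

Targets, with both views agreeing within a few mm:
- **Call button:** (0.589,-0.005)
- **Red blade middle:** (0.610,0.148)
- **White wheel:** (0.542,-0.388)

I'll move above the button first, closing the fingers on the way.

>>> play_rows --pt "1 -2.8 -2.3 0 0 0 0" --pt "1 -2.8 -2.3 0 0 0 0" --pt "1 -2.8 -2.3 0 0 0 0" --pt "1 -2.8 -2.3 0 0 0 0" --pt "1 -2.8 -2.3 0 0 0 0" --pt "1 -2.8 -2.3 0 0 0 0" --pt "1 -2.8 -2.3 0 0 0 0" --pt "1 -2.8 -2.3 0 0 0 0" --pt "1 -2.8 -2.3 0 0 0 0" --pt "1 -2.8 -2.3 0 0 0 0" --pt "1 -2.8 -2.3 0 0 0 0" --pt "1 -2.8 -2.3 0 0 0 0" --pt "1 -2.8 -2.3 0 0 0 0" --pt "1 -2.8 -2.3 0 0 0 0" --pt "1 -2.8 -2.3 0 0 0 0" --pt "1 -2.8 -2.3 0 0 0 0" --pt "1 -2.8 -2.3 0 0 0 0" --pt "1 -2.8 -2.3 0 0 0 0" --pt "1 -2.8 -2.3 0 0 0 0" --pt "1 -2.5 -2.3 0 0 0 0"

```text
clock: 2.6
tcp_pos: [0.5887, -0.0076, 0.2495]
orientation: [-0.0, 0.169, 0.986, -0.0]
ft_force: [-0.9, 0.6, 0.1]
grip_width: 0.004
gripper_force: 0.0
```

```bash
cat > go.py <<'E'
import sys,numpy as np
from h import manip
from scipy.spatial.transform import Rotation as R
s=manip.state();q=s["orientation"];r=R.from_quat(np.r_[q[1:],q[0]])
print(s["clock"],s["tcp_pos"].round(4),q.round(3),s["ft_force"].round(2),s["grip_width"],s["qpos"].round(2))
print("tool shift cm",(r.inv().apply(np.float64(sys.argv[1:4])-s["tcp_pos"])*100).round(2),r.as_matrix()[:,2].round(3))
E
python3 go.py 0.589 -0.005 0.06
python3 - <<'E'
from h import *
cv2.imwrite("pics/w1.png",manip.capture("wrist")[:,:,::-1])
E
```

```text
2.6 [ 0.5887 -0.0076  0.2495] [-0.     0.169  0.986 -0.   ] [-0.94  0.6   0.13] 0.004282525773030512 [ 0.06  0.36 -0.11  1.72  0.05  1.06  1.16]
tool shift cm [ 0.05  0.26 18.95] [-0.001  0.    -1.   ]
```

View pics/w1.png

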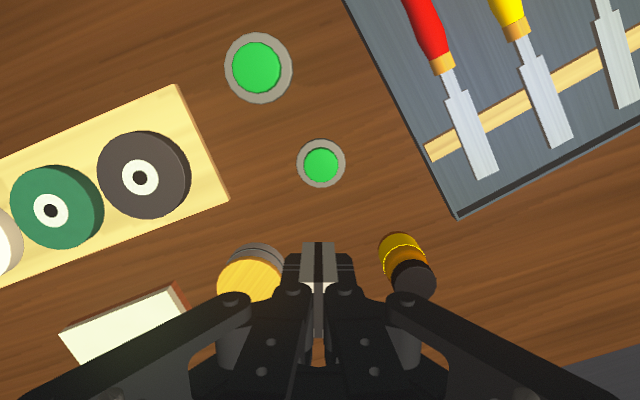

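The wrist view shows the small button at (321,164), with the larger look-alike at (257,67). Next I check its position from this view, along with the jar's clearance.

Run:
```python
from h import *
print(plane("wrist",[[321,165],[470,134],[139,177]],.022).round(4))
print(plane("top",[[301,147]],.0).round(3),plane("top",[[367,150]],.048).round(3))
w=cv2.imread("pics/w1.png")[:,:,::-1].copy()
for c in blobs("wrist",w,(50,90,50),(72,255,255),200,5000):
    m=cv2.moments(c);p=plane("wrist",c.reshape(-1,2),.022);print(plane("wrist",[[m["m10"]/m["m00"],m["m01"]/m["m00"]]],.022).round(4),2000*np.sqrt(cv2.contourArea(np.float32(p[:,:2]))/np.pi))
```

```text
[[ 0.5898 -0.0114  0.022 ]
 [ 0.6102  0.137   0.022 ]
 [ 0.538  -0.1907  0.022 ]]
[[0.7   0.046 0.   ]] [[ 0.682 -0.116  0.048]]
[[ 0.589  -0.0116  0.022 ]] 34.34706999156265
[[ 0.4816 -0.037   0.022 ]] 45.01238489060503
```

The smallest button measures 34 mm from the wrist as well, and the views average to (0.589,-0.008), which is where the TCP is now. Descending.

>>> play_rows --pt "1 0 0 3 0 0 0" --pt "1 0 0 3 0 0 0" --pt "1 0 0 3 0 0 0" --pt "1 0 0 3 0 0 0" --pt "1 0 0 3 0 0 0" --pt "1 0 0 2 0 0 0" --pt "1 0 0 1.5 0 0 0" --pt "1 0 0 0.5 0 0 0" --pt "1 0 0 0 0 0 0" --pt "1 0 0 0 0 0 0"

```text
clock: 3.9
tcp_pos: [0.5892, -0.0065, 0.0609]
orientation: [0.001, 0.169, 0.986, 0.0]
ft_force: [-1.1, 0.0, 0.1]
grip_width: -0.001
gripper_force: 0.0
```

>>> play_rows --pt "1 0 0 0.5 0 0 0" --pt "1 0 0 0.4 0 0 0" --pt "1 0 0 0.3 0 0 0" --pt "1 0 0 0.2 0 0 0" --pt "1 0 0 0 0 0 0" --pt "1 0 0 0 0 0 0"

```text
clock: 4.65
tcp_pos: [0.5885, -0.0065, 0.046]
orientation: [0.0, 0.169, 0.986, 0.0]
ft_force: [-1.0, 0.2, -0.2]
grip_width: -0.002
gripper_force: 0.0
```

>>> play_rows --pt "1 0 0 0.2 0 0 0" --pt "1 0 0 0.2 0 0 0" --pt "1 0 0 0.2 0 0 0" --pt "1 0 0 0.2 0 0 0" --pt "1 0 0 0 0 0 0"

```text
clock: 5.28
tcp_pos: [0.5884, -0.0065, 0.038]
orientation: [-0.0, 0.169, 0.986, -0.0]
ft_force: [-1.4, -0.3, 2.2]
grip_width: 0.001
gripper_force: 1.5
```

Contact at 2.2 N, so the button is about halfway down. I'll press further, in small steps.

>>> play_rows --pt "1 0 0 0.1 0 0 0" --pt "1 0 0 0.1 0 0 0" --pt "1 0 0 0.1 0 0 0" --pt "1 0 0 0 0 0 0" --pt "1 0 0 0 0 0 0"

```text
clock: 5.9
tcp_pos: [0.5884, -0.0065, 0.035]
orientation: [-0.0, 0.169, 0.986, -0.0]
ft_force: [-1.6, 0.1, 5.0]
grip_width: 0.006
gripper_force: 2.3
```

>>> play_rows --pt "1 0 0 0.1 0 0 0" --pt "1 0 0 0 0 0 0"

```text
clock: 6.15
tcp_pos: [0.5885, -0.0065, 0.0347]
orientation: [-0.0, 0.169, 0.986, -0.0]
ft_force: [-3.9, -0.8, 11.2]
grip_width: -0.0
gripper_force: 5.4
```

>>> play_rows --pt "1 0 0 -1 0 0 0" --pt "1 0 0 -2 0 0 0" --pt "1 0 0 -3 0 0 0" --pt "1 0 0 -3 0 0 0" --pt "1 0 0 -3 0 0 0" --pt "1 0 0 -3 0 0 0" --pt "1 0 0 0 0 0 0" --pt "1 0 0 0 0 0 0"

```text
clock: 7.15
tcp_pos: [0.5881, -0.0065, 0.1841]
orientation: [-0.0, 0.169, 0.986, -0.0]
ft_force: [0.4, 0.2, -1.0]
grip_width: -0.002
gripper_force: 0.0
```

```bash
python3 go.py 0.610 0.145 0.184
```

```text
7.15 [ 0.5881 -0.0065  0.1841] [-0.     0.169  0.986 -0.   ] [ 0.42  0.17 -1.04] -0.002129676179436866 [ 0.05  0.43 -0.11  1.78  0.06  0.93  1.15]
tool shift cm [2.990e+00 1.502e+01 1.000e-02] [-0. -0. -1.]
```

The button hit its stop at 11 N and was released. Bottoming out at TCP 0.035 m also agrees with the 22 mm top height. Next is the move above the red blade.

>>> play_rows --pt "1 0.5 2.5 0 0 0 0" --pt "1 0.5 2.5 0 0 0 0" --pt "1 0.5 2.5 0 0 0 0" --pt "1 0.5 2.5 0 0 0 0" --pt "1 0.5 2.5 0 0 0 0" --pt "1 0.5 2.5 0 0 0 0" --pt "1 0 0 0 0 0 0" --pt "1 0 0 0 0 0 0"

```text
clock: 8.15
tcp_pos: [0.6095, 0.1436, 0.1829]
orientation: [-0.001, 0.169, 0.986, -0.001]
ft_force: [-0.0, -0.5, -0.3]
grip_width: -0.005
gripper_force: 0.0
```

```bash
python3 go.py 0.610 0.146 0.064
python3 - <<'E'
from h import *
cv2.imwrite("pics/w2.png",manip.capture("wrist")[:,:,::-1])
E
```

```text
8.15 [0.6095 0.1436 0.1829] [-0.001  0.169  0.986 -0.001] [-0.02 -0.49 -0.33] -0.004520558088313426 [-0.17  0.5  -0.14  1.68  0.08  0.97  0.89]
tool shift cm [ 0.02  0.27 11.89] [-0.002 -0.001 -1.   ]
```

View pics/w2.png

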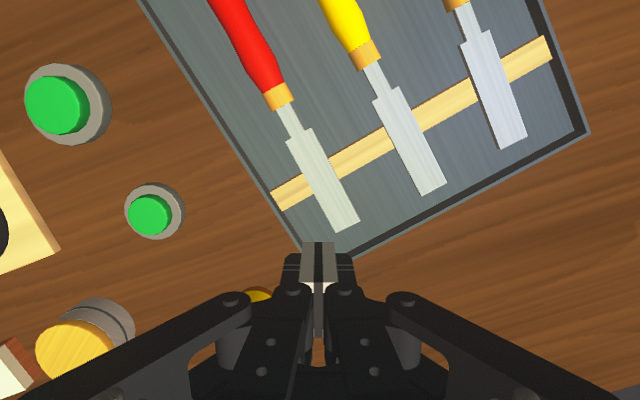

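The wrist view shows the red blade running from (290,136) to (347,228), with its middle near (322,181).

Run:
```python
from h import *
print(plane("wrist",[[322,181],[300,133],[347,227]],.019).round(4))
```

```text
[[0.6098 0.1458 0.019 ]
 [0.5664 0.1424 0.019 ]
 [0.6556 0.1525 0.019 ]]
```

All three views agree on (0.610,0.146). Descending 11.9 cm, then holding.

>>> play_rows --pt "1 0 0.2 2 0 0 0" --pt "1 0 0 2.5 0 0 0" --pt "1 0 0 2.5 0 0 0" --pt "1 0 0 2.5 0 0 0" --pt "1 0 0 1.5 0 0 0" --pt "1 0 0 0.9 0 0 0" --pt "1 0 0 0 0 0 0" --pt "1 0 0 0 0 0 0"

```text
clock: 9.2
tcp_pos: [0.6116, 0.147, 0.0658]
orientation: [0.001, 0.169, 0.986, 0.0]
ft_force: [0.2, -0.1, -0.4]
grip_width: 0.003
gripper_force: 0.0
```

>>> play_rows --pt "1 0 0 0 0 0 0" --pt "1 0 0 0 0 0 0" --pt "1 0 0 0 0 0 0" --pt "1 0 0 0 0 0 0" --pt "1 0 0 0 0 0 0" --pt "1 0 0 0 0 0 0" --pt "1 0 0 0 0 0 0" --pt "1 0 0 0 0 0 0" --pt "1 0 0 0 0 0 0" --pt "1 0 0 0 0 0 0" --pt "1 0 0 0 0 0 0" --pt "1 0 0 0 0 0 0" --pt "1 0 0 0 0 0 0" --pt "1 0 0 0 0 0 0" --pt "1 0 0 0 0 0 0" --pt "1 0 0 0 0 0 0" --pt "1 0 0 0 0 0 0" --pt "1 0 0 0 0 0 0"

```text
clock: 11.45
tcp_pos: [0.6108, 0.1469, 0.065]
orientation: [-0.0, 0.169, 0.986, 0.0]
ft_force: [0.1, 0.2, 0.7]
grip_width: -0.0
gripper_force: 0.0
```

>>> play_rows --pt "1 0 0 -2 0 0 0" --pt "1 0 0 -2.5 0 0 0" --pt "1 0 0 -3 0 0 0" --pt "1 0 0 -3 0 0 0" --pt "1 0 0 -3 0 0 0" --pt "1 0 0 -2.5 0 0 0" --pt "1 0 0 0 0 0 0"

```text
clock: 12.32
tcp_pos: [0.6127, 0.1474, 0.229]
orientation: [0.003, 0.169, 0.986, 0.001]
ft_force: [0.6, 0.1, -0.0]
grip_width: -0.001
gripper_force: 0.0
```

```bash
python3 go.py 0.542 -0.390 0.22
```

```text
12.325 [0.6127 0.1474 0.229 ] [0.003 0.169 0.986 0.001] [ 0.63  0.09 -0.01] -0.0006173428936964895 [-0.17  0.45 -0.15  1.64  0.07  1.05  0.89]
tool shift cm [-11.24 -53.03   0.77] [ 0.006  0.002 -1.   ]
```

>>> play_rows --pt "1 -0.6 -2.9 0 0 0 0" --pt "1 -0.6 -2.9 0 0 0 0" --pt "1 -0.6 -2.9 0 0 0 0" --pt "1 -0.6 -2.9 0 0 0 0" --pt "1 -0.6 -2.9 0 0 0 0" --pt "1 -0.6 -2.9 0 0 0 0" --pt "1 -0.6 -2.9 0 0 0 0" --pt "1 -0.6 -2.9 0 0 0 0" --pt "1 -0.6 -2.9 0 0 0 0" --pt "1 -0.6 -2.9 0 0 0 0" --pt "1 -0.6 -2.9 0 0 0 0" --pt "1 -0.6 -2.9 0 0 0 0" --pt "1 -0.7 -3 0 0 0 0" --pt "1 -0.7 -3 0 0 0 0" --pt "1 -0.7 -3 0 0 0 0" --pt "1 -0.7 -3 0 0 0 0" --pt "1 -0.7 -3 0 0 0 0" --pt "1 -0.5 -3 0 0 0 0" --pt "1 0 0 0 0 0 0" --pt "1 0 0 0 0 0 0"

```text
clock: 14.82
tcp_pos: [0.5404, -0.3873, 0.2244]
orientation: [-0.0, 0.169, 0.986, 0.001]
ft_force: [-0.2, 0.3, 0.8]
grip_width: -0.003
gripper_force: 0.0
```

```bash
python3 go.py 0.542 -0.390 0.077
python3 - <<'E'
from h import *
cv2.imwrite("pics/w3.png",manip.capture("wrist")[:,:,::-1])
w=manip.capture("wrist")
for c in blobs("wrist",w,(15,0,200),(45,60,255),3000,60000):
    p=plane("wrist",c.reshape(-1,2),.032)*1000;print(cv2.boundingRect(c),cv2.minAreaRect(np.float32(p[:,:2])))
E
```

```text
14.825 [ 0.5404 -0.3873  0.2244] [-0.     0.169  0.986  0.001] [-0.22  0.28  0.76] -0.0031438095035377835 [ 0.57  0.52  0.02  1.55 -0.01  1.08  1.82]
tool shift cm [-0.26 -0.22 14.74] [-0.001  0.002 -1.   ]
(383, 232, 153, 75) ((688.7266235351562, -289.30767822265625), (48.35639953613281, 146.4270782470703), 3.9114131927490234)
(267, 126, 98, 95) ((540.3600463867188, -389.0401306152344), (88.04492950439453, 87.98909759521484), 26.360013961791992)
```

View pics/w3.png

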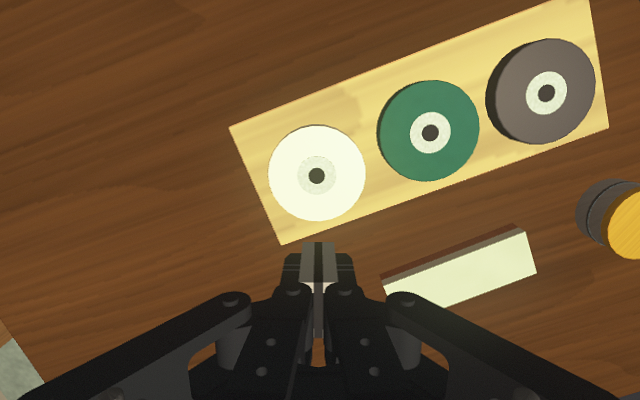

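The wrist view puts the white wheel's bore at (317,176), which is (0.540,-0.389), directly under the tool. Descending and holding.

>>> play_rows --pt "1 0 -0.1 2 0 0 0" --pt "1 0 0 2.5 0 0 0" --pt "1 0 0 3 0 0 0" --pt "1 0 0 3 0 0 0" --pt "1 0 0 2 0 0 0" --pt "1 0 0 1.2 0 0 0" --pt "1 0 0 0.9 0 0 0" --pt "1 0 0 0 0 0 0"

```text
clock: 15.92
tcp_pos: [0.5401, -0.3892, 0.0788]
orientation: [-0.0, 0.169, 0.986, 0.0]
ft_force: [-0.3, -0.0, 0.4]
grip_width: -0.001
gripper_force: 0.0
```

>>> play_rows --pt "1 0 0 0 0 0 0" --pt "1 0 0 0 0 0 0" --pt "1 0 0 0 0 0 0" --pt "1 0 0 0 0 0 0" --pt "1 0 0 0 0 0 0" --pt "1 0 0 0 0 0 0" --pt "1 0 0 0 0 0 0" --pt "1 0 0 0 0 0 0" --pt "1 0 0 0 0 0 0" --pt "1 0 0 0 0 0 0" --pt "1 0 0 0 0 0 0" --pt "1 0 0 0 0 0 0" --pt "1 0 0 0 0 0 0" --pt "1 0 0 0 0 0 0" --pt "1 0 0 0 0 0 0" --pt "1 0 0 0 0 0 0" --pt "1 0 0 0 0 0 0" --pt "1 0 0 0 0 0 0"

```text
clock: 18.18
tcp_pos: [0.5401, -0.3892, 0.079]
orientation: [-0.0, 0.169, 0.986, 0.0]
ft_force: [-1.0, 0.2, -0.7]
grip_width: 0.002
gripper_force: 0.0
```

```bash
python3 go.py 0.541 -0.389 0.077; python3 -c "
from plant import manip
print(manip.hand_in())"
```

```text
18.175 [ 0.5401 -0.3892  0.079 ] [-0.     0.169  0.986  0.   ] [-1.01  0.18 -0.71] 0.0020797151349728365 [ 0.57  0.68  0.01  1.63 -0.01  0.83  1.82]
tool shift cm [-0.08  0.05  0.2 ] [-0.  0. -1.]
the job is handed in; nothing more can be done
None
```

I pressed the smallest green button until it bottomed out and released it, then pointed at the red chisel's blade and at the white wheel for over two seconds each; I handed in at 18.2 s, still pointing at the wheel, and no verdict was returned.

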